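# Re-hang the bedside cart's caddy and tidy the deck

### The arm

A 6-joint arm with a two-finger parallel gripper is mounted at the origin on the work surface. World frame = base frame: x ahead of the robot, y to its left, z up, the work surface at z = 0. Lengths are in m, angles in rad, forces in N, time in s.
With the tool pointing down it reaches from about 0.425 to 0.925 m from the base axis. Payload 12.5 kg.
Tool frame: the origin (TCP) lies on the centre line of the jaws, within the pads' length; the fingertips stand 8 mm ahead of it and the grasp point (between the pads) lies 11 mm behind it; z points along the fingers, y is the direction in which the jaws open and shut (so a half turn about z gives the same grasp; the last joint's range is limited). The gripper opens to 85 mm and grips with 20 to 120 N. Pads are 22 mm wide; open, the fingers measure 114 mm over their backs; the gripper's body (76 mm by 85 mm) begins 54 mm behind the grasp point. The pads swing forward as they close: fully open they stand 13 mm farther back than shut.
Start: joints at [1.109, 0.491, 1.559, -0, 1.092, -0.106], TCP at [0.218, 0.586, 0.239] pointing down, gripper open.
Joint ranges: [-3.1, 3.1], [-0.84, 2.19], [0.05, 2.79], [-1.13, 4.28], [0.06, 2.93], [-2.69, 2.69]. Speed limits (rad/s): [2.22, 2.22, 2.79, 3.14, 3.14, 3.14].

### API

Orientations are given as a unit quaternion [x, y, z, w].
In Python, from rig import manip gives the robot as it stands.
- The arm moves only by the tool step_arm, never from a script. Its argument "deltas" is one flat list of numbers, 7 for each row, row after row: the shift along the tool's x, y, z in mm, then the turn, a rotation vector about the tool's x, y, z in rad, then the finger opening in mm, from 0 to 85.4. A call has 1 to 12 rows; each row is the pose to reach, as a shift and turn from the pose commanded when the call began, along the tool's axes at that moment; what a row does not reach only later rows make up. A row lasts 1/10 s, in which the tool goes at most 50 mm and 8.59 degrees, less where a joint would pass 70% of its speed; a pose out of reach is approached as far as the arm can. A call with a gripper value outside its range is refused whole. The fingers move at their own pace and stop on an object; "newtons" is the grip in N (left out, the last holds). Time passes only in rows, so rows that repeat a pose let the fingers close. It gives the time, the measured TCP pose, the force and the opening at its end, in the units of the state.
- manip.sense(): the state, without advancing time (a new reading comes with each control period).
- manip.camera(name): name is "scene" or "top" or "wrist"; returns a dict with "color" (384x512x3 uint8, blue, green, red), "z_map" (384x512 float32, m along the optical axis (not along the pixel's ray), 0 where there is no reading), "camera_matrix" (3x3 intrinsics, pixels), "extrinsics" (4x4, takes a point from camera to world coordinates); the wrist camera has in their place "mount" (4x4, takes a point from camera to tool coordinates, whose origin is the TCP and whose axes are the flange's). Camera axes: x right, y down, z forward; pixel columns grow to the right and rows downward; lengths in m; the calibration is good to about 2 mm. A picture is of the moment at which its call begins: read the wrist's pose just before it.
- manip.finish_job(): hands the job in, once; it reports no verdict.
The state is a dict: "time_s": time; "joints": joint angles; "joint_velocities": joint speeds; "tau": joint torques, N m; "tcp_pos": TCP position; "ee_rot": TCP orientation; "ft_force": force on the tool from outside, world axes, zero at the start; "moment": the same for the moment, N m; "width": finger opening in m.
Only numpy, scipy, OpenCV 4.12 (cv2) and the standard library are available. Lean on these libraries where they do the work, as an engineer would, in place of code of your own. Each camera call takes 0.05 s, during which the arm holds its last target. There are 200 camera calls.

### The job

Get the bedside cart ready for the evening: throw every empty medicine carton lying on the deck into the waste bin, hook the empty caddy's four claws into the top two rows of slots of the upright and press it down until it locks fully home, and then move every eyedrop bottle from the white tray into the caddy, standing upright on its floor. Leave the cup, the pillbox and the spectacle case where they are.

Things in the scene. Friction and masses are not known exactly. Their poses are not given: they have to be found in the camera images.
- upright: Fixed grey twin-slotted steel upright on the deck, 64 mm wide, 210 mm tall, hollow, 30 mm deep, on a 6 mm foot plate behind its face. Origin at deck level in the middle of its slotted front face; x points into that face, away from the robot, z up. The face is 4 mm thick. Three rows of two slots; their lower edges are 70, 120 and 170 mm above the deck.
- top_slots (a point): Point on the upright's face, midway between the two slots of the top row, level with their lower edges. Every slot is 11 mm wide and 26 mm high; the two of a row are centred 16 mm either side (y). A sprung roller lies inside behind the top row.
- seat (a point): Point of the upright where the caddy's origin lies, with the caddy's axes parallel to the upright's, when its claws are fully home in the top and middle rows of slots (it settles within 2 mm of it, a little low): 79 mm in front of the slotted face, on its middle line, 100 mm above the deck. Axes as the upright's.
- caddy: Loose sheet-steel caddy, about 0.34 kg, starts standing on the deck: tray 150 mm (x) by 150 mm (y), rim 18 mm high, floor and walls 3 mm, split into two bays by an upright spine along x. Origin: centre of its underside; z up, x towards the claws. Back plate 60 mm wide, 90 mm tall, rear face at x = 79 mm.
- spine (a point): On the caddy: middle of the top edge of the spine, 75 mm above the underside. The spine, 8 mm thick in y and 146 mm long in x, reaches down to the tray floor; it is the bracket arm: grip it from above. To lock, press down on its rear end, near the back plate (pressing farther out makes the claws bind).
- claws (a point): On the caddy: rear face of the back plate, midway between the upper two claws, level with the undersides of their necks (lower pair 50 mm below). Claws: 16 mm either side (y), 6 mm wide, stick out 12.5 mm; neck 8 mm high, hook to 10 mm below it. They enter the slots 10 to 18 mm above home, then drop; the sprung roller resists the last 10 mm: weight is not enough, push 10 to 20 N until it snaps down.
- bin: Fixed grey waste bin, open on top, 150 x 150 mm, 120 mm high, walls 4 mm. Origin: centre of its underside, on the deck.
- tray: Fixed white plastic tray, 130 mm (x) by 210 mm (y), rim 22 mm high, walls and floor 4 mm. Origin: centre of its underside, on the deck. The bottles start standing in it, in a row along y.
- cup: Bystander: loose white ceramic cup, 76 mm across, 85 mm high. Origin: centre of its underside.
- pillbox: Bystander: loose white plastic pillbox with seven sliding lids, 190 x 42 x 26 mm, lying along its x. Origin: centre of its underside.
- glasses_case: Bystander: loose black spectacle case, 62 x 160 x 38 mm, lying along its y. Origin: centre of its underside.
- bottle1: Eyedrop bottle, loose, 40 g: white cylinder 32 mm across up to 58 mm height, then a grey cap 22 mm across up to 84 mm. Origin: centre of its underside, z up along the bottle. May be absent.
- bottle2: Eyedrop bottle, loose, 40 g: white cylinder 32 mm across up to 58 mm height, then a grey cap 22 mm across up to 84 mm. Origin: centre of its underside, z up along the bottle. May be absent.
- bottle3: Eyedrop bottle, loose, 40 g: white cylinder 32 mm across up to 58 mm height, then a grey cap 22 mm across up to 84 mm. Origin: centre of its underside, z up along the bottle. May be absent.
- carton1: Empty cardboard medicine carton lying on the deck, loose, 20 g: 70 (x) x 36 (y) x 30 mm high, a light flap at its +x end. Origin: centre of its underside. May be absent.
- carton2: Empty cardboard medicine carton lying on the deck, loose, 20 g: 66 (x) x 46 (y) x 28 mm high, a light flap at its +x end. Origin: centre of its underside. May be absent.
- carton3: Empty cardboard medicine carton lying on the deck, loose, 20 g: 76 (x) x 32 (y) x 32 mm high, a light flap at its +x end. Origin: centre of its underside. May be absent.
- carton4: Empty cardboard medicine carton lying on the deck, loose, 20 g: 62 (x) x 40 (y) x 34 mm high, a light flap at its +x end. Origin: centre of its underside. May be absent.
Mind the look-alikes: they are no part of the job. Leave any blue or green look-alike of the carton1 alone.

How it is judged:
By the outcome, as a careful person would: the job done as asked, in the order asked, and still so for the second after the job is handed in, with the robot touching nothing.
Of bottle1, bottle2, bottle3 only 2 to 3 are there at a start; the rules pass over those that are not, and their reading is None.
Of carton1, carton2, carton3, carton4 only 3 to 4 are there at a start; the rules pass over those that are not, and their reading is None.
At some moment in a run one of carton1, carton2, carton3, carton4 may be knocked a few centimetres aside while the robot is not near it.
It also fails if it takes over 210 s, if anything falls off the work surface, if the arm or the gripper's body presses on something with over 40 N, if the wrist force passes 120 N, or if a joint passes its speed limit or range.

## Working session

There is one attempt and no reset: what is moved stays moved. The work goes in short steps, Python scripts to look and compute and a tool call to move; the robot and the scene stay as the last step left them, time stands still between calls to the robot, and variables do not carry over. Pictures are saved under pics/ and viewed, about 12 in all and at most 16, crops included, and the job is handed in when it is done.

Besides the shell and the picture viewer there is one more tool, called after ">>>" as name(argument=value, ...), one argument or row to a line, values as JSON. step_arm: Moves the arm, as the interface text tells. Its arguments: {"type":"object","properties":{"deltas":{"type":"array","items":{"type":"number"}},"newtons":{"type":"number"}},"required":["deltas"]}

```bash
ls; mkdir -p pics; cat > h.py <<'E'
import numpy as np, cv2
from scipy.spatial.transform import Rotation as R
from rig import manip
def shot(name,tag=None):
    s=manip.sense(); c=manip.camera(name)
    if 'extrinsics' in c: T=c['extrinsics']
    else:
        W=np.eye(4); W[:3,:3]=R.from_quat(s['ee_rot']).as_matrix(); W[:3,3]=s['tcp_pos']; T=W@c['mount']
    K=c['camera_matrix']; z=c['z_map']
    v,u=np.mgrid[:z.shape[0],:z.shape[1]]
    P=np.stack([(u-K[0,2])/K[0,0]*z,(v-K[1,2])/K[1,1]*z,z],-1)@T[:3,:3].T+T[:3,3]
    P[z==0]=np.nan
    if tag:
        cv2.imwrite(f'pics/{tag}.png',c['color']); np.savez(f'{tag}.npz',P=P,c=c['color'],T=T,K=K)
    return c['color'],P,T,K
def st():
    s=manip.sense(); print('t',round(s['time_s'],2),'tcp',np.round(s['tcp_pos'],4),'rot',np.round(R.from_quat(s['ee_rot']).as_matrix().ravel(),3),'F',np.round(s['ft_force'],1),'w',round(s['width'],4),'j',np.round(s['joints'],3))
E
python3 - <<'E'
from h import *
st()
a=shot('top','top0');b=shot('scene','scene0')
cv2.imwrite('pics/both0.png',cv2.resize(a[0],(800,600)))
cv2.imwrite('pics/sc0.png',cv2.resize(b[0],(800,600)))
print(a[2],a[3])
E
```

```text
pics
t 0.0 tcp [0.2176 0.5857 0.2387] rot [-0.937  0.348 -0.     0.348  0.937 -0.001  0.    -0.001 -1.   ] F [ 0.  -0.6  0. ] w 0.0854 j [ 1.109  0.492  1.559 -0.     1.092 -0.106]
[[ 0.00443584 -0.99666361  0.08149825  0.43487346]
 [-0.99995121 -0.00370159  0.00915817  0.00595757]
 [-0.00882594 -0.08153489 -0.99663141  1.51344868]
 [ 0.          0.          0.          1.        ]] [[410.19431098   0.         262.91481517]
 [  0.         410.19431098 192.24401563]
 [  0.           0.           1.        ]]
```

View pics/both0.png

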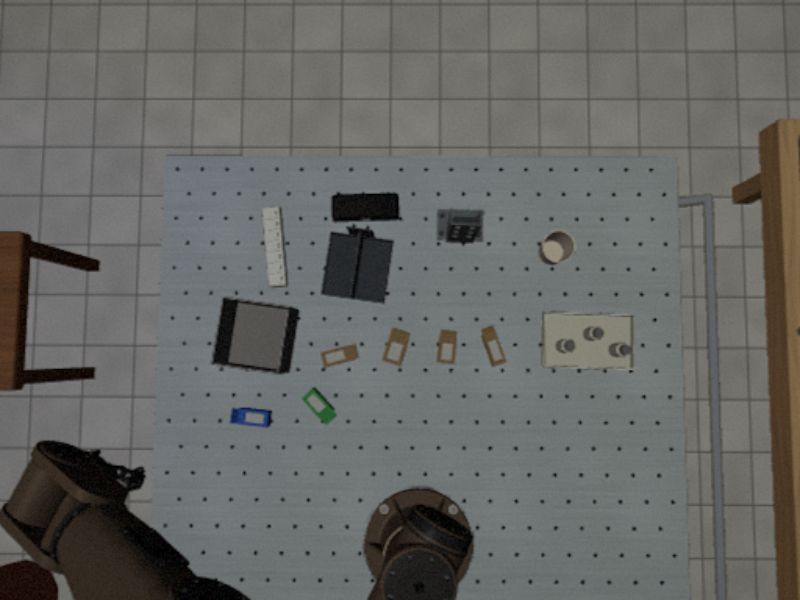

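View pics/sc0.png

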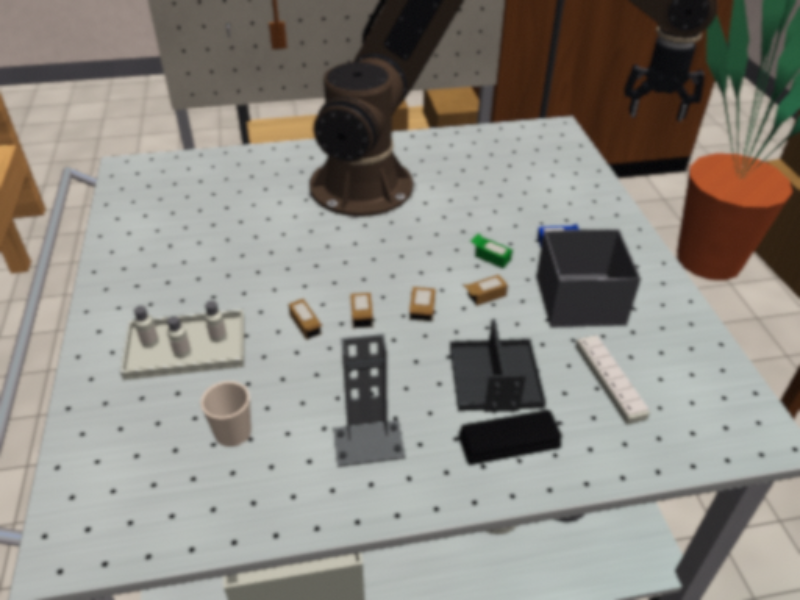

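The top view shows four brown cartons at (339,355), (396,346), (447,346) and (493,345). The bin is at (257,335), the caddy at (358,265), the upright at (462,228) and three bottles stand in the tray at (587,340). The blue and green look-alikes are at (251,416) and (320,405).

```bash
cat > meas.py <<'E'
from h import *
def blobs(P,m,mina=30):
    n,l,s,_=cv2.connectedComponentsWithStats(m.astype(np.uint8))
    return [(l==i) for i in range(1,n) if s[i,4]>=mina]
def rect(Q):
    (c,wh,a)=cv2.minAreaRect(Q[:,:2].astype(np.float32))
    if wh[0]<wh[1]: wh=wh[::-1]; a+=90
    return np.round(c,4),np.round(wh,3),round(((a+90)%180)-90,1)
def cartons(c,P,verbose=True):
    hsv=cv2.cvtColor(c,cv2.COLOR_BGR2HSV)
    Z=P[...,2]
    m=(Z>.015)&(Z<.05)&(P[...,0]>.3)&(P[...,0]<.75)
    out=[]
    for b in blobs(P,m):
        Q=P[b]; zt=np.nanpercentile(Q[:,2],80); T=Q[Q[:,2]>zt-.008]
        print(rect(T),'z',round(zt,3),'hue',np.median(hsv[b],0),'n',b.sum())
E
python3 - <<'E'
from meas import *
d=np.load('top0.npz');c,P=d['c'],d['P']
cartons(c,P)
Z=P[...,2]
def reg(u0,v0,u1,v1,z0,z1,nm):
    k=512/800
    S=P[int(v0*k):int(v1*k),int(u0*k):int(u1*k)].reshape(-1,3); S=S[(S[:,2]>z0)&(S[:,2]<z1)]
    print(nm,len(S),rect(S),S.min(0).round(3),S.max(0).round(3))
reg(205,285,310,385,.10,.14,'bin')
reg(310,220,405,310,.012,.03,'caddy rim')
reg(310,220,405,310,.06,.09,'spine/plate')
reg(430,200,490,250,.19,.23,'upright')
reg(430,200,490,250,.05,.19,'upright side')
reg(540,220,580,270,.07,.1,'cup')
reg(535,300,640,375,.012,.03,'tray')
for nm,b in zip('abc',[(550,325,578,355),(580,322,606,342),(606,338,632,360)]): reg(*b,.075,.095,nm)
reg(255,200,292,290,.015,.04,'pill');reg(325,185,405,225,.025,.05,'case')
E
```

```text
(array([0.7481, 0.1796]), array([0.048, 0.003]), 87.3) z 0.038 hue [80. 33. 10.] n 33
(array([0.6707, 0.3427]), array([0.161, 0.042]), 6.0) z 0.029 hue [ 36.  10. 147.] n 505
(array([ 0.5259, -0.6749]), array([0.448, 0.024]), 0.3) z 0.032 hue [83. 16. 96.] n 823
(array([ 0.6981, -0.0906]), array([0.054, 0.001]), 89.4) z 0.044 hue [65. 26. 25.] n 37
(array([0.6585, 0.1412]), array([0.111, 0.02 ]), -18.8) z 0.042 hue [87.  62.5 13. ] n 54
(array([ 0.6854, -0.3224]), array([0.061, 0.032]), 38.8) z 0.045 hue [17. 49. 83.] n 71
(array([0.482 , 0.4382]), array([0.142, 0.013]), -10.1) z 0.045 hue [78. 55. 18.] n 121
(array([0.4619, 0.2963]), array([0.145, 0.003]), -7.7) z 0.043 hue [90.  65.5 18. ] n 78
(array([ 0.5265, -0.333 ]), array([0.094, 0.018]), -87.0) z 0.026 hue [ 30.  21. 117.] n 36
(array([ 0.4536, -0.3904]), array([0.212, 0.106]), 89.2) z 0.024 hue [ 30.  24. 108.] n 173
(array([ 0.4526, -0.1682]), array([0.09 , 0.032]), 21.0) z 0.036 hue [18.  85.5 94. ] n 230
(array([0.4496, 0.0552]), array([0.08 , 0.046]), -17.2) z 0.032 hue [19. 93. 95.] n 282
(array([ 0.4501, -0.062 ]), ar
[... 948 characters left out ...]
, 21.6) [ 0.638 -0.347  0.07 ] [ 0.713 -0.272  0.091]
tray 313 (array([ 0.466 , -0.3909]), array([0.213, 0.13 ]), 88.4) [ 0.4   -0.498  0.012] [ 0.534 -0.284  0.03 ]
a 33 (array([ 0.4538, -0.3321]), array([0.02 , 0.019]), -60.6) [ 0.443 -0.342  0.078] [ 0.463 -0.321  0.093]
b 34 (array([ 0.4827, -0.3958]), array([0.019, 0.018]), -89.5) [ 0.474 -0.405  0.075] [ 0.492 -0.386  0.093]
c 33 (array([ 0.4447, -0.4545]), array([0.02 , 0.018]), -43.5) [ 0.436 -0.467  0.079] [ 0.454 -0.444  0.094]
pill 589 (array([0.6841, 0.3445]), array([0.19 , 0.044]), 6.1) [0.589 0.313 0.015] [0.78  0.373 0.035]
case 685 (array([0.778 , 0.1304]), array([0.155, 0.061]), -88.2) [0.746 0.053 0.025] [0.808 0.207 0.049]
```

>>> step_arm(
  deltas=[-338,-302,69,0,0,-0.356,85,-338,-302,69,0,0,-0.356,85,-338,-302,69,0,0,-0.356,85,-338,-302,69,0,0,-0.356,85,-338,-302,69,0,0,-0.356,85,-338,-302,69,0,0,-0.356,85,-338,-302,69,0,0,-0.356,85,-338,-302,69,0,0,-0.356,85,-338,-302,69,0,0,-0.356,85,-338,-302,69,0,0,-0.356,85,-338,-302,69,0,0,-0.356,85,-338,-302,69,0,0,-0.356,85],
  newtons=20,
)

```text
time_s: 1.3
tcp_pos: [0.4289, 0.1856, 0.1703]
ee_rot: [-0.0, 1.0, 0.0, -0.0]
ft_force: [-0.2, -0.1, 0.3]
width: 0.0848
```

```bash
python3 - <<'E'
from meas import *
st()
c,P,T,K=shot('wrist','w1')
cartons(c,P)
c2,P2,_,_=shot('top','top1'); print('top');cartons(c2,P2)
E
```

```text
t 1.3 tcp [0.4289 0.1856 0.1703] rot [-1. -0. -0. -0.  1.  0.  0.  0. -1.] F [-0.2 -0.1  0.3] w 0.0848 j [ 0.267  0.366  2.013  0.     0.762 -1.304]
(array([0.315 , 0.2321]), array([0.072, 0.036]), 43.9) z 0.03 hue [ 66. 173. 151.] n 3479
(array([0.3008, 0.377 ]), array([0.043, 0.004]), 84.4) z 0.029 hue [110.  207.5  48.5] n 368
(array([0.4132, 0.3284]), array([0.144, 0.071]), -54.9) z 0.044 hue [30.  8. 35.] n 2004
(array([0.4276, 0.182 ]), array([0.085, 0.037]), -75.5) z 0.031 hue [ 18. 125. 149.] n 3720
(array([0.4479, 0.0517]), array([0.081, 0.047]), -17.2) z 0.029 hue [ 18. 128. 147.] n 4535
(array([ 0.4496, -0.0491]), array([0.077, 0.01 ]), -7.8) z 0.034 hue [ 16. 141.  94.] n 1510
(array([0.5367, 0.4102]), array([0.087, 0.043]), -57.3) z 0.036 hue [75.  9. 33.] n 2009
(array([0.5835, 0.1528]), array([0.15, 0.05]), 83.0) z 0.019 hue [98. 17. 63.] n 856
top
(array([0.7485, 0.1755]), array([0.056, 0.003]), 89.9) z 0.033 hue [83. 34.  9.] n 35
(array([0.6706, 0.3427]), array([0.16 , 0.041]), 6.1) z 0.028 hue [ 36.  10. 158.] n 503
(array([ 0.5258, -0.6742]), array([0.448, 0.025])
[... 241 characters left out ...]
5]), array([0.061, 0.031]), 46.0) z 0.044 hue [17. 48. 89.] n 69
(array([0.4818, 0.4374]), array([0.142, 0.014]), -9.6) z 0.042 hue [66. 43. 21.] n 113
(array([0.5067, 0.2903]), array([0.047, 0.002]), -8.6) z 0.042 hue [90. 64. 19.] n 31
(array([ 0.4659, -0.3905]), array([0.213, 0.13 ]), 88.5) z 0.025 hue [ 30.  24. 119.] n 255
(array([ 0.4527, -0.1678]), array([0.091, 0.032]), 18.8) z 0.036 hue [ 19.  83. 101.] n 233
(array([0.4495, 0.0551]), array([0.08 , 0.046]), -17.0) z 0.032 hue [ 19.   90.5 102.5] n 286
(array([ 0.4505, -0.0621]), array([0.075, 0.04 ]), -0.0) z 0.039 hue [ 19.   91.  101.5] n 238
(array([0.3036, 0.3926]), array([0.073, 0.007]), -90.0) z 0.033 hue [110. 193. 106.] n 39
```

View pics/w1.png

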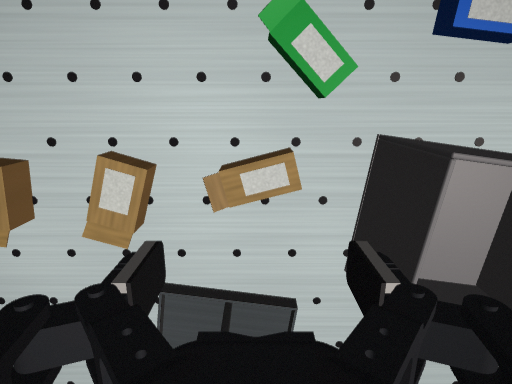

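The wrist view shows carton1 centred at (253,178) with its flap at the left. Its width lies across the jaws after a turn of about 75°. The wrist and top cameras agree to about 3 mm.

>>> step_arm(
  deltas=[3,2.5,0,0,0,1.318,85,3,2.5,0,0,0,1.318,85,3,2.5,0,0,0,1.318,85,3,2.5,0,0,0,1.318,85,3,2.5,30,0,0,1.318,85,3,2.5,60,0,0,1.318,85,3,2.5,90,0,0,1.318,85,3,2.5,110,0,0,1.318,85,3,2.5,120,0,0,1.318,85,3,2.5,140,0,0,1.318,85,3,2.5,156,0,0,1.318,85,3,2.5,156,0,0,1.318,85],
)

```text
time_s: 2.6
tcp_pos: [0.4253, 0.1885, 0.0131]
ee_rot: [0.611, 0.791, -0.001, -0.001]
ft_force: [1.2, 0.3, -0.6]
width: 0.0851
```

>>> step_arm(
  deltas=[0,0,0,0,0,0,20,0,0,0,0,0,0,20,0,0,0,0,0,0,20,0,0,0,0,0,0,20,0,0,0,0,0,0,20,0,0,-40,0,0,0,20,0,0,-90,0,0,0,20,0,0,-140,0,0,0,20,0,0,-140,0,0,0,20],
)

```text
time_s: 3.5
tcp_pos: [0.4282, 0.1882, 0.1601]
ee_rot: [0.612, 0.791, 0.004, 0.003]
ft_force: [0.8, 0.1, -1.7]
width: 0.0355
```

>>> step_arm(
  deltas=[165,90,0,0,0,0,20,165,90,0,0,0,0,20,165,90,0,0,0,0,20,165,90,0,0,0,0,20,165,90,0,0,0,0,20,165,90,0,0,0,0,20,165,90,0,0,0,0,80,165,90,0,0,0,0,80,165,90,0,0,0,0,80,165,90,0,0,0,0,80],
)

```text
time_s: 4.5
tcp_pos: [0.4723, 0.3693, 0.1546]
ee_rot: [0.613, 0.79, 0.0, 0.0]
ft_force: [-0.4, 0.4, 0.6]
width: 0.0802
```

>>> step_arm(
  deltas=[-298,-109,0,0,0,-1.0175,85,-298,-109,0,0,0,-1.0175,85,-298,-109,0,0,0,-1.0175,85,-298,-109,0,0,0,-1.0175,85,-298,-109,0,0,0,-1.0175,85,-298,-109,0,0,0,-1.0175,85,-298,-109,0,0,0,-1.0175,85,-298,-109,0,0,0,-1.0175,85,-298,-109,0,0,0,-1.0175,85],
)

```text
time_s: 5.4
tcp_pos: [0.4412, 0.0528, 0.1546]
ee_rot: [0.151, 0.989, 0.0, 0.0]
ft_force: [0.9, 0.7, -0.3]
width: 0.0847
```

```bash
cat >> meas.py <<'E'
def look(name='wrist',tag=None):
    c,P,T,K=shot(name,tag)
    hsv=cv2.cvtColor(c,cv2.COLOR_BGR2HSV); Z=P[...,2]
    m=(Z>.015)&(Z<.05)
    for b in blobs(P,m,100):
        if abs(np.median(hsv[b][:,0])-18)<6 and np.median(hsv[b][:,1])>60:
            Q=P[b]; zt=np.nanpercentile(Q[:,2],80); print(name,*rect(Q[Q[:,2]>zt-.008]),round(zt,3))
E
python3 - <<'E'
from meas import *
st(); look('wrist','w2'); look('top','t2')
E
```

```text
t 5.4 tcp [0.4412 0.0528 0.1546] rot [-0.955  0.298  0.001  0.298  0.955  0.    -0.001  0.    -1.   ] F [ 0.9  0.7 -0.3] w 0.0847 j [-0.03   0.364  2.082  0.     0.695 -1.298]
wrist [0.4479 0.0518] [0.08  0.046] -17.1 0.029
wrist [ 0.4399 -0.065 ] [0.06  0.041] -5.0 0.034
wrist [ 0.4513 -0.1714] [0.09  0.035] 19.3 0.032
top [0.5029 0.3722] [0.083 0.033] -74.6 0.043
top [ 0.4524 -0.1683] [0.09  0.032] 19.6 0.036
top [ 0.4499 -0.0621] [0.076 0.04 ] -5.6 0.037
top [ 0.0569 -0.0567] [0.078 0.017] 21.8 0.037
```

>>> step_arm(
  deltas=[0,0,50,0,0,0,85,0,0,100,0,0,0,85,0,0,130,0,0,0,85,0,0,140,0,0,0,85,0,0,140,0,0,0,30,0,0,140,0,0,0,30,0,0,140,0,0,0,30,0,0,140,0,0,0,30,0,0,100,0,0,0,30,0,0,50,0,0,0,30,0,0,0,0,0,0,30,0,0,0,0,0,0,30],
)

```text
time_s: 6.7
tcp_pos: [0.4432, 0.0541, 0.1605]
ee_rot: [0.15, 0.989, 0.001, 0.005]
ft_force: [1.3, 0.4, 0.4]
width: 0.0456
```

>>> step_arm(
  deltas=[81,308,0,0,0,0,30,81,308,0,0,0,0,30,81,308,0,0,0,0,30,81,308,0,0,0,0,30,81,308,0,0,0,0,30,81,308,0,0,0,0,30,81,308,0,0,0,0,30,81,308,0,0,0,0,30,81,308,0,0,0,0,80,81,308,0,0,0,0,80,81,308,0,0,0,0,80,81,308,0,0,0,0,80],
)

```text
time_s: 7.9
tcp_pos: [0.4552, 0.3714, 0.1546]
ee_rot: [0.15, 0.989, 0.0, 0.0]
ft_force: [-1.0, -0.2, 0.2]
width: 0.0803
```

>>> step_arm(
  deltas=[-123,-418,0,0,0,-0.215,85,-123,-418,0,0,0,-0.215,85,-123,-418,0,0,0,-0.215,85,-123,-418,0,0,0,-0.215,85,-123,-418,0,0,0,-0.215,85,-123,-418,0,0,0,-0.215,85,-123,-418,0,0,0,-0.215,85,-123,-418,0,0,0,-0.215,85,-123,-418,0,0,0,-0.215,85,-123,-418,0,0,0,-0.215,85,-123,-418,0,0,0,-0.215,85],
)

```text
time_s: 9.0
tcp_pos: [0.4485, -0.0643, 0.1543]
ee_rot: [0.044, 0.999, 0.0, 0.0]
ft_force: [0.1, 0.5, 1.1]
width: 0.085
```

```bash
python3 - <<'E'
from meas import *
st(); look('wrist','w3'); look('top','t3')
E
```

```text
t 9.0 tcp [ 0.4485 -0.0643  0.1543] rot [-0.996  0.088  0.     0.088  0.996  0.    -0.     0.    -1.   ] F [0.1 0.5 1.1] w 0.085 j [-0.288  0.375  2.062  0.     0.704 -1.771]
wrist [ 0.4482 -0.0657] [0.076 0.04 ] -5.3 0.035
wrist [ 0.4512 -0.1715] [0.09  0.033] 19.9 0.032
top [0.4965 0.3739] [0.074 0.042] -75.3 0.044
top [0.4517 0.3726] [0.056 0.044] -36.0 0.045
```

>>> step_arm(
  deltas=[0,0,50,0,0,0,85,0,0,100,0,0,0,85,0,0,130,0,0,0,85,0,0,140,0,0,0,85,0,0,140,0,0,0,25,0,0,140,0,0,0,25,0,0,140,0,0,0,25,0,0,140,0,0,0,25,0,0,140,0,0,0,25,0,0,90,0,0,0,25,0,0,40,0,0,0,25,0,0,0,0,0,0,25],
)

```text
time_s: 10.3
tcp_pos: [0.4488, -0.0634, 0.1576]
ee_rot: [0.043, 0.999, -0.0, 0.001]
ft_force: [1.4, -0.2, -0.0]
width: 0.0396
```

>>> step_arm(
  deltas=[7,437,0,0,0,0,25,7,437,0,0,0,0,25,7,437,0,0,0,0,25,7,437,0,0,0,0,25,7,437,0,0,0,0,25,7,437,0,0,0,0,25,7,437,0,0,0,0,25,7,437,0,0,0,0,25,7,437,0,0,0,0,25,7,437,0,0,0,0,25,7,437,0,0,0,0,80,7,437,0,0,0,0,80],
)

```text
time_s: 11.5
tcp_pos: [0.4789, 0.3716, 0.155]
ee_rot: [0.043, 0.999, 0.0, 0.0]
ft_force: [-0.5, -0.1, 0.2]
width: 0.0672
```

>>> step_arm(
  deltas=[0,0,0,0,0,0,80,-19,-544,0,0,0,-0.431,85,-19,-544,0,0,0,-0.431,85,-19,-544,0,0,0,-0.431,85,-19,-544,0,0,0,-0.431,85,-19,-544,0,0,0,-0.431,85,-19,-544,0,0,0,-0.431,85,-19,-544,0,0,0,-0.431,85,-19,-544,0,0,0,-0.431,85,-19,-544,0,0,0,-0.431,85,-19,-544,0,0,0,-0.431,85,-19,-544,0,0,0,-0.431,85],
)

```text
time_s: 12.7
tcp_pos: [0.4506, -0.1739, 0.1548]
ee_rot: [-0.171, 0.985, -0.0, 0.0]
ft_force: [0.6, -0.3, 0.8]
width: 0.0849
```

```bash
python3 - <<'E'
from meas import *
st(); look('wrist','w4'); look('top','t4')
E
```

```text
t 12.7 tcp [ 0.4506 -0.1739  0.1548] rot [-0.941 -0.337  0.001 -0.337  0.941 -0.    -0.001 -0.001 -1.   ] F [ 0.6 -0.3  0.8] w 0.0849 j [-0.505  0.409  1.994  0.     0.737 -2.42 ]
wrist [ 0.4512 -0.1719] [0.09  0.032] 19.5 0.032
```

>>> step_arm(
  deltas=[0,0,50,0,0,0,85,0,0,100,0,0,0,85,0,0,130,0,0,0,85,0,0,140,0,0,0,85,0,0,140,0,0,0,20,0,0,140,0,0,0,20,0,0,140,0,0,0,20,0,0,140,0,0,0,20,0,0,140,0,0,0,20,0,0,90,0,0,0,20,0,0,40,0,0,0,20,0,0,0,0,0,0,20],
)

```text
time_s: 14.0
tcp_pos: [0.4517, -0.171, 0.1574]
ee_rot: [-0.172, 0.985, -0.001, 0.001]
ft_force: [0.1, -0.1, -0.7]
width: 0.0318
```

>>> step_arm(
  deltas=[-203,505,0,0,0,0,20,-203,505,0,0,0,0,20,-203,505,0,0,0,0,20,-203,505,0,0,0,0,20,-203,505,0,0,0,0,20,-203,505,0,0,0,0,20,-203,505,0,0,0,0,20,-203,505,0,0,0,0,20,-203,505,0,0,0,0,20,-203,505,0,0,0,0,20,-203,505,0,0,0,0,20,-203,505,0,0,0,0,20],
)

```text
time_s: 15.2
tcp_pos: [0.471, 0.3773, 0.1551]
ee_rot: [-0.174, 0.985, 0.001, 0.001]
ft_force: [0.2, 0.2, -0.1]
width: 0.0315
```

>>> step_arm(
  deltas=[0,0,0,0,0,0,20,0,0,0,0,0,0,80,0,0,0,0,0,0,80,0,0,0,0,0,0,80,-87,-270,-80,0,0,0.483,80,-87,-270,-80,0,0,0.483,80,-87,-270,-80,0,0,0.483,80,-87,-270,-80,0,0,0.483,80,-87,-270,-80,0,0,0.483,80,-87,-270,-80,0,0,0.483,80,-87,-270,-80,0,0,0.483,80,-87,-270,-80,0,0,0.483,80],
)

```text
time_s: 16.4
tcp_pos: [0.645, 0.1468, 0.2342]
ee_rot: [0.07, 0.998, 0.0, -0.0]
ft_force: [0.4, 1.0, -0.5]
width: 0.0799
```

```bash
python3 - <<'E'
from meas import *
st()
a=shot('wrist','w5'); b=shot('top','t5')
cv2.imwrite('pics/m5.png',np.hstack([cv2.resize(a[0],(400,300)),cv2.resize(b[0][90:290,100:400],(400,300))]))
P=b[1]; look('top')
S=P.reshape(-1,3); S=S[(abs(S[:,0]-.4724)<.06)&(abs(S[:,1]-.3704)<.06)]; print('bin z',np.nanpercentile(S[:,2],[5,50,95]).round(3))
E
```

```text
t 16.4 tcp [0.645  0.1468 0.2342] rot [-0.99  0.14 -0.    0.14  0.99  0.    0.    0.   -1.  ] F [ 0.4  1.  -0.5] w 0.0799 j [ 0.124  0.548  1.468  0.     1.125 -1.307]
top [0.4635 0.4121] [0.116 0.06 ] -12.1 0.045
top [0.0741 0.0222] [0.159 0.053] -65.6 0.038
bin z [0.002 0.048 0.085]
```

View pics/m5.png

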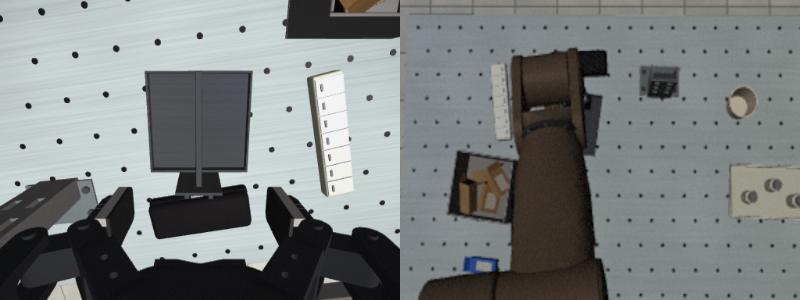

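All four cartons are in the bin (at (485,185) in the right half) and the deck is clear of them. The wrist view shows the caddy spine at column 200, rows 70-185, with the back plate at (197,185).

```bash
python3 - <<'E'
from meas import *
d=np.load('w5.npz');P=d['P'];S=P.reshape(-1,3)
near=(abs(S[:,0]-.65)<.12)&(abs(S[:,1]-.147)<.11)
sp=S[near&(S[:,2]>.066)&(S[:,2]<.083)]; print('spine',len(sp),rect(sp),np.median(sp[:,2]))
# split spine by x for line fit; exclude backplate
x0=sp[:,0].min(); print('x range',x0,sp[:,0].max())
l=sp[sp[:,0]<x0+.12]; p=np.polyfit(l[:,0],l[:,1],1); print('line slope deg',np.degrees(np.arctan(p[0])),'y at .65',np.polyval(p,.65))
rim=S[near&(S[:,2]>.014)&(S[:,2]<.023)]; print('rim',rect(rim),rim.min(0),rim.max(0))
bp=S[near&(S[:,2]>.084)&(S[:,2]<.10)]; print('plate top',len(bp),rect(bp),bp.min(0),bp.max(0))
up=S[(abs(S[:,1]+.093)<.06)&(abs(S[:,0]-.72)<.06)&(S[:,2]>.19)]; print('upright',len(up))
if len(up)>10: print(rect(up))
for n in ('t4',):
  Q=np.load('t4.npz')['P'].reshape(-1,3)
  u=Q[(abs(Q[:,1]+.093)<.05)&(abs(Q[:,0]-.72)<.05)&(Q[:,2]>.03)&(Q[:,2]<.2)]
  if len(u)>20:
    # face points: per y-bin min x
    ys=np.arange(-.12,-.065,.006); f=[(y,np.min(u[abs(u[:,1]-y)<.003,0])) for y in ys if (abs(u[:,1]-y)<.003).sum()>2]; print(np.round(f,4).tolist())
E
```

```text
spine 1635 (array([0.6485, 0.1553]), array([0.161, 0.059]), -18.3) 0.07435964516350568
x range 0.5637590759033486 0.7255436309235037
line slope deg -8.32677292726031 y at .65 0.14335144765324065
rim (array([0.6642, 0.1399]), array([0.207, 0.155]), -8.0) [0.55142695 0.04882417 0.01400569] [0.7561558  0.22991157 0.02299214]
plate top 383 (array([0.7113, 0.1349]), array([0.06 , 0.006]), 82.1) [0.70490577 0.10489826 0.08409959] [0.71671304 0.1648573  0.09183602]
upright 0
[[-0.12, 0.6961], [-0.114, 0.6964], [-0.108, 0.6967], [-0.102, 0.6972], [-0.096, 0.6971], [-0.09, 0.6968], [-0.084, 0.6972], [-0.078, 0.6976], [-0.072, 0.6976], [-0.066, 0.6984]]
```

>>> step_arm(
  deltas=[11,-241,-106,0,0,-0.105,80,11,-241,-106,0,0,-0.105,80,11,-241,-106,0,0,-0.105,80,11,-241,-106,0,0,-0.105,80,11,-241,-106,0,0,-0.105,80,11,-241,-106,0,0,-0.105,80,11,-241,-106,0,0,-0.105,80,11,-241,-106,0,0,-0.105,80],
)

```text
time_s: 17.35
tcp_pos: [0.6008, -0.0875, 0.3395]
ee_rot: [0.016, 1.0, 0.0, -0.0]
ft_force: [-0.1, 0.9, -0.4]
width: 0.0799
```

```bash
python3 - <<'E'
from meas import *
st()
c,P,T,K=shot('wrist','w6'); print('cam',T[:3,3],T[:3,2])
cv2.imwrite('pics/w6b.png',cv2.resize(c,(768,576)))
S=P.reshape(-1,3)
up=S[(abs(S[:,1]+.093)<.06)&(abs(S[:,0]-.71)<.06)&(S[:,2]>.20)]; print('top',len(up),rect(up),up.min(0),up.max(0))
f=S[(abs(S[:,1]+.093)<.06)&(abs(S[:,0]-.70)<.02)&(S[:,2]>.02)&(S[:,2]<.2)]
print('face',len(f))
if len(f)>50:
  f=f[f[:,0]<np.median(f[:,0])+.003]; A=np.c_[f[:,1:],np.ones(len(f))]; s=np.linalg.lstsq(A,f[:,0],rcond=None)[0]; print('x=',s,'at y-.093,z.15:',s@[-.093,.15,1], 'yr',np.percentile(f[:,1],[1,99]))
E
```

```text
t 17.35 tcp [ 0.6008 -0.0875  0.3395] rot [-1.     0.032 -0.001  0.032  1.     0.001  0.001  0.001 -1.   ] F [-0.1  0.9 -0.4] w 0.0799 j [-0.254  0.385  1.463  0.     1.295 -1.793]
cam [ 0.53109606 -0.08630442  0.4736472 ] [ 0.27174906 -0.00822108 -0.96233303]
top 785 (array([ 0.7127, -0.0968]), array([0.064, 0.035]), 88.1) [ 0.69486927 -0.12897281  0.20001583] [ 0.73115479 -0.06426306  0.21118814]
face 3023
x= [ 3.35490603e-02 -1.67829775e-04  6.99886927e-01] at y-.093,z.15: 0.6967416900128786 yr [-0.1276202  -0.06482758]
```

View pics/w6b.png

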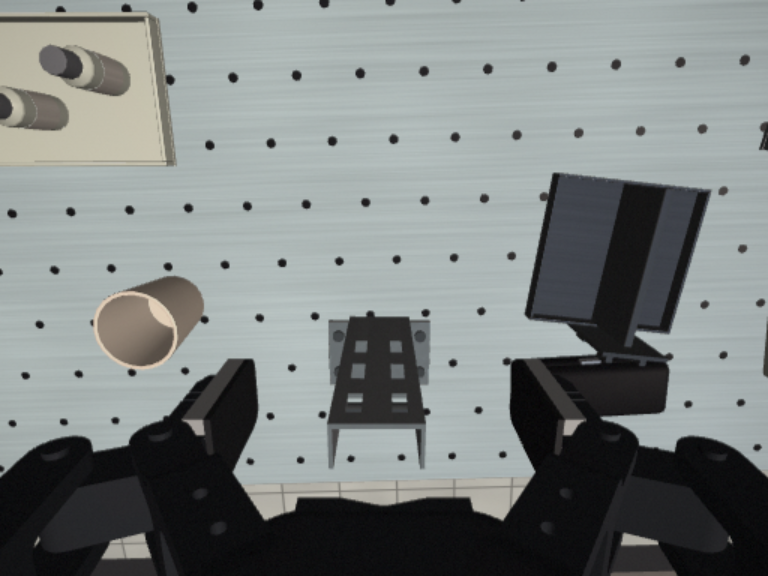

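The upright stands at (378,400), with its slot rows at rows 347, 371 and 402. Its measured face centre is (0.6966, -0.0965) with yaw -1.9°. The caddy's yaw is -8.2°. Next I grip the spine 35 mm behind its middle.

>>> step_arm(
  deltas=[-62,230,100,0,0,0.11,50,-62,230,120,0,0,0.11,50,-62,230,140,0,0,0.11,50,-62,230,150,0,0,0.11,50,-62,230,150,0,0,0.11,50,-62,230,150,0,0,0.11,50,-62,230,180,0,0,0.11,50,-62,230,220,0,0,0.11,50,-62,230,260,0,0,0.11,50,-62,230,284,0,0,0.11,50,-62,230,284,0,0,0.11,50],
)

```text
time_s: 18.5
tcp_pos: [0.6678, 0.1407, 0.0518]
ee_rot: [0.07, 0.998, -0.001, -0.004]
ft_force: [-0.3, 0.5, 0.1]
width: 0.0499
```

>>> step_arm(
  deltas=[0,0,0,0,0,0,0,0,0,0,0,0,0,0,0,0,0,0,0,0,0,0,0,0,0,0,0,0,0,0,0,0,0,0,0,0,0,0,0,0,0,0,0,0,0,0,0,0,0],
  newtons=80,
)

```text
time_s: 19.2
tcp_pos: [0.6711, 0.1393, 0.0582]
ee_rot: [0.071, 0.997, 0.0, 0.001]
ft_force: [-0.7, 2.6, 7.1]
width: 0.0064
```

>>> step_arm(
  deltas=[0,0,-15,0,0,0,0,0,0,-35,0,0,0,0,0,0,-60,0,0,0,0,0,0,-85,0,0,0,0,0,0,-105,0,0,0,0,0,0,-116,0,0,0,0,0,0,-116,0,0,0,0,0,0,-116,0,0,0,0],
)

```text
time_s: 20.0
tcp_pos: [0.67, 0.1388, 0.1718]
ee_rot: [0.071, 0.997, -0.0, -0.0]
ft_force: [0.2, 0.2, -3.9]
width: 0.0061
```

```bash
cat > cad.py <<'E'
from meas import *
# fit the held/hung caddy in a camera view, points near (x,y)
def cad(name,tag,cx,cy,z0):
    c,P,T,K=shot(name,tag); S=P.reshape(-1,3)
    n=(abs(S[:,0]-cx)<.13)&(abs(S[:,1]-cy)<.12)
    rim=S[n&(S[:,2]>z0-.004)&(S[:,2]<z0+.022)]
    print(name,len(rim),'rim',rect(rim),rim.min(0).round(3),rim.max(0).round(3),'z',np.percentile(rim[:,2],[5,50,95]).round(4))
    floor=S[n&(S[:,2]>z0-.008)&(S[:,2]<z0+.012)]
    A=np.c_[floor[:,0]-cx,floor[:,1]-cy,np.ones(len(floor))]
    s=np.linalg.lstsq(A,floor[:,2],rcond=None)[0]; r=abs(A@s-floor[:,2]); k=r<.003
    s=np.linalg.lstsq(A[k],floor[k,2],rcond=None)[0]; print('floor slopes x,y deg',np.degrees(s[:2]).round(2),'z at centre',s[2].round(4))
    return c,P
E
python3 - <<'E'
from cad import *
st()
c,P=cad('wrist','w7',.635,.145,.117)
b=shot('scene','s7')
cv2.imwrite('pics/m7.png',np.hstack([cv2.resize(c,(400,300)),cv2.resize(b[0][100:370,200:512],(400,346))[:300]]))
S=P.reshape(-1,3); q=S[(abs(S[:,0]-.635)<.13)&(abs(S[:,1]-.145)<.12)&(S[:,2]>.18)&(S[:,2]<.21)]; print('spine',rect(q))
l=q[q[:,2]<.198]; l=l[l[:,0]<l[:,0].min()+.07]; p=np.polyfit(l[:,0],l[:,1],1); pz=np.polyfit(l[:,0],l[:,2],1); print('slope',np.degrees(np.arctan([p[0],pz[0]])),l[:,0].min())
E
```

```text
t 20.0 tcp [0.67   0.1388 0.1718] rot [-0.99   0.142 -0.001  0.142  0.99  -0.     0.001 -0.    -1.   ] F [ 0.2  0.2 -3.9] w 0.0061 j [ 0.108  0.641  1.47   0.     1.032 -1.321]
wrist 59576 rim (array([0.6338, 0.1431]), array([0.151, 0.15 ]), 81.8) [0.549 0.059 0.113] [0.718 0.228 0.134] z [0.115  0.1162 0.1308]
floor slopes x,y deg [-0.05 -0.03] z at centre 0.1161
spine (array([0.6369, 0.1363]), array([0.134, 0.064]), 10.3)
slope [-8.26316090e+00 -5.43944116e-03] 0.5666380694662784
```

View pics/m7.png

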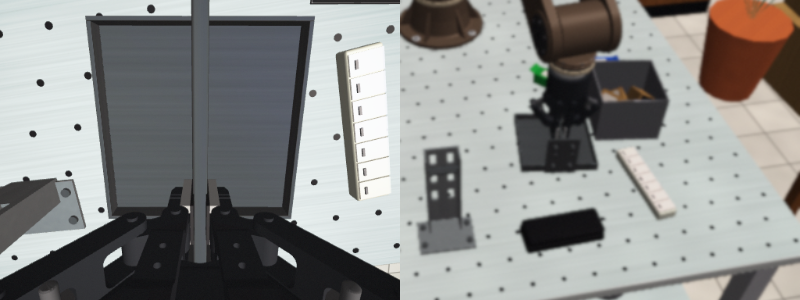

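The wrist view shows the caddy held level (slopes below 0.1°) with its floor at z 0.116, so the underside is at 0.113. The scene view agrees. I'll carry it to a point 35 mm in front of the seat.

>>> step_arm(
  deltas=[30,0,-1,0,0,-0.05,0,38,-30,-1,0,0,-0.11,0,34,-60,-1,0,0,-0.11,0,31,-90,-1,0,0,-0.11,0,28,-125,-1,0,0,-0.11,0,24,-160,-1,0,0,-0.11,0,21,-195,-1,0,0,-0.11,0,18,-220,-1,0,0,-0.11,0,17.6,-236.7,-1,0,0,-0.11,0,17.6,-236.7,-1,0,0,-0.11,0,17.6,-236.7,-1,0,0,-0.11,0,17.6,-236.7,-1,0,0,-0.11,0],
)

```text
time_s: 21.3
tcp_pos: [0.6194, -0.0918, 0.1731]
ee_rot: [0.016, 1.0, 0.0, -0.0]
ft_force: [0.4, 0.2, -3.9]
width: 0.0065
```

```bash
python3 - <<'E'
from cad import *
st()
c,P=cad('wrist','w8',.583,-.093,.117)
S=P.reshape(-1,3); q=S[(abs(S[:,0]-.583)<.13)&(abs(S[:,1]+.093)<.12)&(S[:,2]>.18)&(S[:,2]<.198)]
l=q[q[:,0]<q[:,0].min()+.07]; p=np.polyfit(l[:,0],l[:,1],1); print('spine yaw',np.degrees(np.arctan(p[0])),'y@.583',np.polyval(p,.583))
u=S[(abs(S[:,1]+.0965)<.06)&(S[:,0]>.69)&(S[:,0]<.74)&(S[:,2]>.198)]; print(len(u), rect(u) if len(u)>20 else '')
b=shot('scene','s8'); t=shot('top','t8')
cv2.imwrite('pics/m8.png',cv2.resize(b[0][160:330,180:400],(792,612)))
E
```

```text
t 21.3 tcp [ 0.6194 -0.0918  0.1731] rot [-1.     0.031 -0.     0.031  1.     0.     0.     0.    -1.   ] F [ 0.4  0.2 -3.9] w 0.0065 j [-0.253  0.562  1.626  0.     0.954 -1.792]
wrist 59579 rim (array([ 0.5828, -0.0914]), array([0.151, 0.15 ]), 88.3) [ 0.506 -0.169  0.114] [ 0.66  -0.014  0.135] z [0.1163 0.1175 0.1321]
floor slopes x,y deg [-0.02  0.01] z at centre 0.1174
spine yaw -1.9436815301965427 y@.583 -0.09154836582406745
0
```

View pics/m8.png

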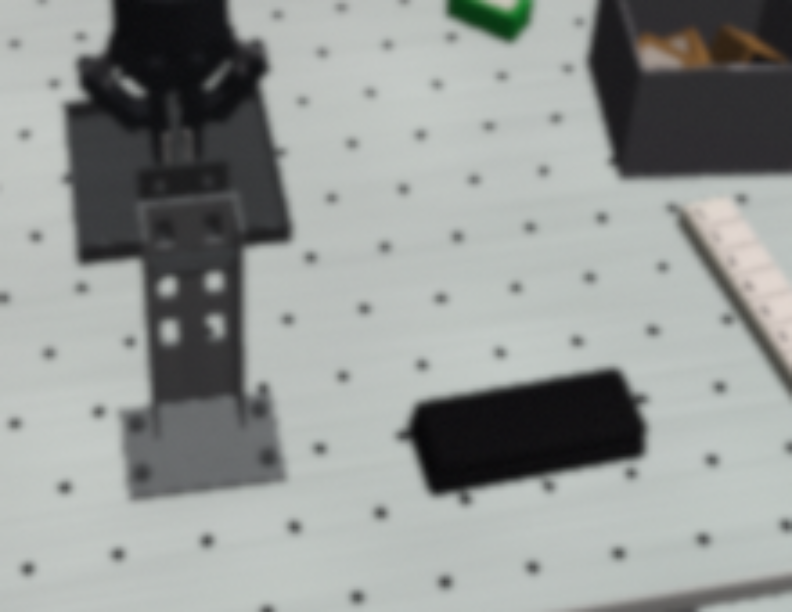

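The scene crop shows the caddy squarely in front of the upright, with its plate at (185,185) above the slots.

>>> step_arm(
  deltas=[-8,-1,0,0,0,0,0,-16,-1.2,0,0,0,0,0,-22,-1.2,0,0,0,0,0,-26,-1.2,0,0,0,0,0,-29,-1.2,0,0,0,0,0,-29,-1.2,0,0,0,0,0],
)

```text
time_s: 22.05
tcp_pos: [0.6486, -0.095, 0.1731]
ee_rot: [0.016, 1.0, 0.0, -0.0]
ft_force: [-0.7, 0.2, -3.6]
width: 0.0066
```

>>> step_arm(
  deltas=[-1,0,0,0,0,0,0,-2,0,0,0,0,0,0,-3,0,0,0,0,0,0,-4,0,0,0,0,0,0,-5,0,0,0,0,0,0,-5,0,0,0,0,0,0],
)

```text
time_s: 22.65
tcp_pos: [0.6534, -0.0952, 0.1733]
ee_rot: [0.016, 1.0, 0.0, 0.0]
ft_force: [0.6, -0.7, -3.2]
width: 0.0066
```

>>> step_arm(
  deltas=[-0.7,0,0,0,0,0,0,-1.4,0,0,0,0,0,0,-1.4,0,0,0,0,0,0],
)

```text
time_s: 22.95
tcp_pos: [0.6539, -0.0952, 0.1731]
ee_rot: [0.016, 1.0, 0.0, -0.001]
ft_force: [-4.8, 1.2, -2.7]
width: 0.0065
```

```bash
python3 - <<'E'
from cad import *
st()
b=shot('scene','s9')
cv2.imwrite('pics/m9.png',cv2.resize(b[0][190:300,190:300],(600,600)))
E
```

```text
t 22.95 tcp [ 0.6539 -0.0952  0.1731] rot [-0.999  0.032 -0.002  0.032  0.999  0.     0.002  0.    -1.   ] F [-4.8  1.2 -2.7] w 0.0065 j [-0.244  0.608  1.532 -0.     1.003 -1.783]
```

View pics/m9.png

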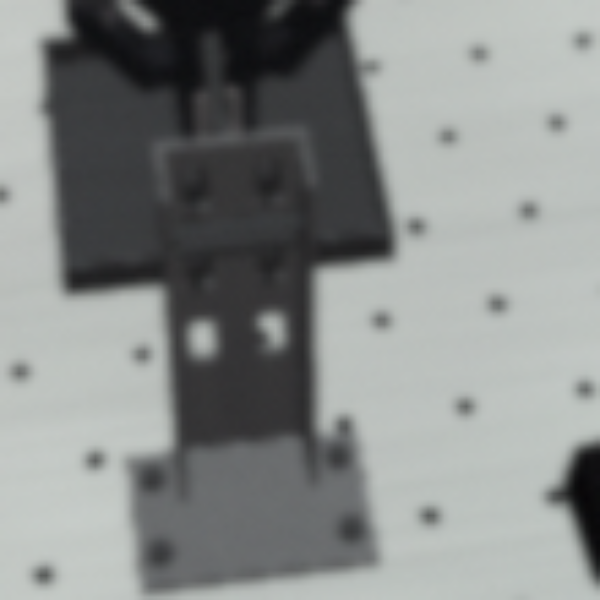

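The plate touches the face (Fx -4.8 N) and the claws show in the top two slot rows at rows 180 and 265. I'll back off slightly and lower.

>>> step_arm(
  deltas=[1,0,0,0,0,0,0,1,0,1,0,0,0,0,1,0,2,0,0,0,0,1,0,3,0,0,0,0,1,0,4,0,0,0,0,1,0,4,0,0,0,0],
)

```text
time_s: 23.6
tcp_pos: [0.6537, -0.0952, 0.1691]
ee_rot: [0.016, 1.0, 0.0, -0.0]
ft_force: [0.5, 0.2, -4.7]
width: 0.0062
```

>>> step_arm(
  deltas=[0,0,1,0,0,0,0,0,0,2,0,0,0,0,0,0,3,0,0,0,0,0,0,4,0,0,0,0,0,0,4,0,0,0,0],
)

```text
time_s: 24.1
tcp_pos: [0.6532, -0.0952, 0.1657]
ee_rot: [0.016, 1.0, 0.0, -0.0]
ft_force: [-5.8, -0.3, 1.7]
width: 0.0067
```

>>> step_arm(
  deltas=[0,0,1,0,0,0,0,0,0,2,0,0,0,0,0,0,3,0,0,0,0,0,0,4,0,0,0,0,0,0,4,0,0,0,0],
)

```text
time_s: 24.6
tcp_pos: [0.6526, -0.0951, 0.1606]
ee_rot: [0.016, 1.0, 0.0, -0.002]
ft_force: [-5.3, 0.0, -4.6]
width: 0.0067
```

>>> step_arm(
  deltas=[0,0,1,0,0,0,0,0,0,2,0,0,0,0,0,0,3,0,0,0,0,0,0,3,0,0,0,0],
)

```text
time_s: 25.0
tcp_pos: [0.653, -0.0951, 0.1583]
ee_rot: [0.016, 1.0, 0.0, -0.001]
ft_force: [-6.8, 0.6, -0.9]
width: 0.0062
```

>>> step_arm(
  deltas=[0,0,1,0,0,0,0,0,0,2,0,0,0,0,0,0,2,0,0,0,0],
)

```text
time_s: 25.3
tcp_pos: [0.6533, -0.0952, 0.1578]
ee_rot: [0.016, 1.0, -0.0, 0.0]
ft_force: [-11.2, 1.3, 9.4]
width: 0.0063
```

```bash
python3 - <<'E'
from cad import *
st(); cad('wrist','w10',.618,-.094,.1)
E
```

```text
t 25.3 tcp [ 0.6533 -0.0952  0.1578] rot [-0.999  0.032  0.     0.032  0.999 -0.    -0.    -0.    -1.   ] F [-11.2   1.3   9.4] w 0.0063 j [-0.245  0.623  1.549 -0.     0.969 -1.783]
wrist 59190 rim (array([ 0.6171, -0.0949]), array([0.151, 0.15 ]), 88.1) [ 0.54  -0.172  0.098] [ 0.694 -0.017  0.119] z [0.1005 0.1019 0.1162]
floor slopes x,y deg [ 0.45 -0.02] z at centre 0.1018
```

>>> step_arm(
  deltas=[0,0,0,0,0,0,45,0,0,0,0,0,0,45,0,0,0,0,0,0,45,0,0,-30,0,0,0,45,0,0,-60,0,0,0,45,-17,0,-60,0,0,0,0,-17,0,-60,0,0,0,0,-17,0,-60,0,0,0,0,-17,0,-60,0,0,0,0,-17,0,-60,0,0,0,0,-17,0,-60,0,0,0,0],
  newtons=40,
)

```text
time_s: 26.45
tcp_pos: [0.6704, -0.0958, 0.216]
ee_rot: [0.016, 1.0, 0.0, -0.0]
ft_force: [-0.8, -0.4, -0.2]
width: -0.0003
```

```bash
python3 - <<'E'
from cad import *
st(); c,P=cad('wrist','w11',.618,-.094,.1)
S=P.reshape(-1,3); q=S[(abs(S[:,0]-.6)<.06)&(abs(S[:,1]+.093)<.01)&(S[:,2]>.165)&(S[:,2]<.19)]
if len(q)>20: print('spine z',np.median(q[:,2]),'slope',np.degrees(np.polyfit(q[:,0],q[:,2],1)[0]),'yaw',np.degrees(np.polyfit(q[:,0],q[:,1],1)[0]))
E
```

```text
t 26.45 tcp [ 0.6704 -0.0958  0.216 ] rot [-0.999  0.032 -0.001  0.032  0.999  0.     0.001  0.    -1.   ] F [-0.8 -0.4 -0.2] w -0.0003 j [-0.239  0.588  1.445  0.     1.109 -1.778]
wrist 38591 rim (array([ 0.6196, -0.095 ]), array([0.155, 0.151]), -2.1) [ 0.54  -0.172  0.096] [ 0.698 -0.017  0.122] z [0.0984 0.1007 0.1149]
floor slopes x,y deg [ 1.4  -0.07] z at centre 0.1005
spine z 0.17183353189549416 slope 1.3418082508828453 yaw -2.0525629661949196
```

>>> step_arm(
  deltas=[0,0,15,0,0,0,0,0,0,25,0,0,0,0,0,0,31,0,0,0,0,0,0,33,0,0,0,0,0,0,34,0,0,0,0,0,0,35,0,0,0,0,0,0,36,0,0,0,0,0,0,36,0,0,0,0],
)

```text
time_s: 27.3
tcp_pos: [0.6707, -0.0958, 0.1823]
ee_rot: [0.016, 1.0, -0.0, 0.001]
ft_force: [-6.3, 0.9, 12.3]
width: -0.0
```

>>> step_arm(
  deltas=[0,0,1,0,0,0,0,0,0,2,0,0,0,0,0,0,2,0,0,0,0],
)

```text
time_s: 27.6
tcp_pos: [0.6707, -0.0958, 0.1821]
ee_rot: [0.016, 1.0, -0.0, 0.001]
ft_force: [-12.4, 2.3, 25.4]
width: 0.0001
```

The caddy gives no further under 25 N at its rear, so it is home. Next I lift off and go to look at the bottles.

>>> step_arm(
  deltas=[0,0,-40,0,0,0,0,0,0,-80,0,0,0,0,40,-50,-80,0,0,0.3,60,206,-301,-80,0,0,1.539,60,206,-301,-80,0,0,1.539,60,206,-301,-80,0,0,1.539,60,206,-301,-80,0,0,1.539,60,206,-301,-80,0,0,1.539,60,206,-301,-80,0,0,1.539,60,206,-301,-80,0,0,1.539,60,206,-301,-80,0,0,1.539,60,206,-301,-80,0,0,1.539,60],
)

```text
time_s: 28.8
tcp_pos: [0.4546, -0.3909, 0.2587]
ee_rot: [0.696, 0.718, 0.0, 0.0]
ft_force: [0.5, -0.1, -0.1]
width: 0.06
```

>>> step_arm(
  deltas=[0,0,0,0,0,0.17,60,0,0,0,0,0,0.17,60,0,0,0,0,0,0.17,60],
)

```text
time_s: 29.1
tcp_pos: [0.4552, -0.39, 0.2586]
ee_rot: [0.751, 0.66, 0.0, 0.0]
ft_force: [-0.3, -0.8, -0.1]
width: 0.0601
```

```bash
cat >> cad.py <<'E'
def bottles(name,tag,z0,x,y,r=.15):
    c,P,T,K=shot(name,tag); Z=P[...,2]
    m=(Z>z0+.076)&(Z<z0+.096)&(abs(P[...,0]-x)<r)&(abs(P[...,1]-y)<r)
    for b in blobs(P,m,12):
        Q=P[b]; 
        print(name,'cap',*rect(Q),np.median(Q[:,2]).round(4),len(Q))
    return c,P
E
python3 - <<'E'
from cad import *
st()
c,P=bottles('wrist','w12',.004,.46,-.39); t=shot('top','t12')
S=t[1].reshape(-1,3)
k=(abs(S[:,0]-.62)<.06)&(abs(S[:,1]+.094)<.07)&(S[:,2]>.085)&(S[:,2]<.115); A=np.c_[S[k][:,0]-.618,S[k][:,1]+.094,np.ones(k.sum())]; print('caddy floor top cam',np.linalg.lstsq(A,S[k][:,2],rcond=None)[0])
cv2.imwrite('pics/m12.png',np.hstack([cv2.resize(c,(400,300)),cv2.resize(t[0][90:290,200:500],(400,300))]))
E
```

```text
t 29.1 tcp [ 0.4552 -0.39    0.2586] rot [ 0.128  0.992  0.001  0.992 -0.128 -0.    -0.     0.001 -1.   ] F [-0.3 -0.8 -0.1] w 0.0601 j [-0.819  0.436  1.6    0.     1.105 -0.69 ]
wrist cap [ 0.4519 -0.3359] [0.021 0.02 ] 82.5 0.0874 389
wrist cap [ 0.4807 -0.4   ] [0.021 0.021] 84.4 0.0873 348
wrist cap [ 0.4435 -0.4581] [0.021 0.02 ] -34.0 0.0872 320
caddy floor top cam [ 0.02108332 -0.00724235  0.10165247]
```

View pics/m12.png

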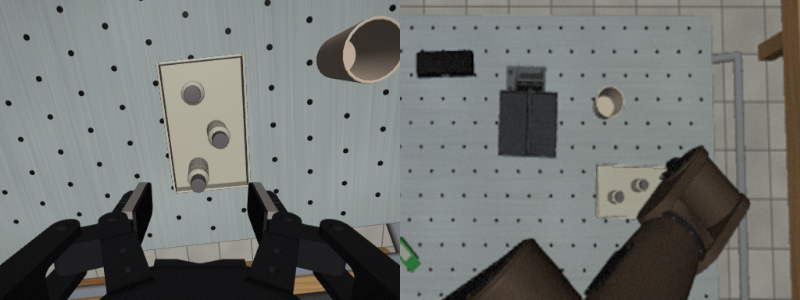

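The wrist view shows the three bottles at (193,93), (218,134) and (199,177), all upright. The top view shows the caddy hanging on the upright at (528,123). The tool is turned 7° too far and I'll correct that. Bottle a comes first.

>>> step_arm(
  deltas=[53.3,-10.2,0,0,0,-0.128,60,53.3,-10.2,50,0,0,-0.128,60,53.3,-10.2,100,0,0,-0.128,60,53.3,-10.2,145,0,0,-0.128,60,53.3,-10.2,185,0,0,-0.128,60,53.3,-10.2,210,0,0,-0.128,60,53.3,-10.2,220,0,0,-0.128,60,53.3,-10.2,220,0,0,-0.128,60],
  newtons=25,
)

```text
time_s: 30.0
tcp_pos: [0.4518, -0.3356, 0.0375]
ee_rot: [0.708, 0.706, 0.0, -0.001]
ft_force: [-0.7, -0.2, 1.6]
width: 0.0599
```

>>> step_arm(
  deltas=[0,0,0,0,0,0,20,0,0,0,0,0,0,20,0,0,0,0,0,0,20,0,0,0,0,0,0,20,0,0,0,0,0,0,20,0,0,-20,0,0,0,20,0,0,-60,0,0,0,20,0,0,-110,0,0,0,20,0,0,-160,0,0,0,20,0,0,-200,0,0,0,20,0,0,-200,0,0,0,20],
)

```text
time_s: 31.1
tcp_pos: [0.4532, -0.3368, 0.2445]
ee_rot: [0.708, 0.706, 0.0, 0.005]
ft_force: [0.2, -0.1, -1.0]
width: 0.0315
```

>>> step_arm(
  deltas=[204,123,0,0,0,0,20,204,123,0,0,0,0,20,204,123,0,0,0,0,20,204,123,0,0,0,0,20,204,123,0,0,0,0,20,204,123,0,0,0,0,20,204,123,30,0,0,0,20,204,123,60,0,0,0,20,204,123,80,0,0,0,20,204,123,95,0,0,0,20,204,123,99,0,0,0,20,204,123,99,0,0,0,20],
)

```text
time_s: 32.3
tcp_pos: [0.5753, -0.1326, 0.139]
ee_rot: [0.708, 0.706, -0.0, -0.0]
ft_force: [0.6, 0.2, -0.3]
width: 0.0309
```

>>> step_arm(
  deltas=[0,0,0,0,0,0,20,0,0,1,0,0,0,20,0,0,2,0,0,0,20,0,0,2,0,0,0,20],
)

```text
time_s: 32.7
tcp_pos: [0.5757, -0.1322, 0.1376]
ee_rot: [0.708, 0.706, 0.0, 0.0]
ft_force: [0.2, 0.7, -0.2]
width: 0.0315
```

>>> step_arm(
  deltas=[0,0,1,0,0,0,20,0,0,1.5,0,0,0,20,0,0,1.5,0,0,0,20],
)

```text
time_s: 33.0
tcp_pos: [0.5758, -0.1322, 0.136]
ee_rot: [0.708, 0.706, 0.0, 0.0]
ft_force: [-1.4, -0.0, 2.5]
width: 0.0314
```

>>> step_arm(
  deltas=[0,0,0,0,0,0,38,0,0,0,0,0,0,46,0,0,0,0,0,0,46,0,0,-30,0,0,0,46,0,0,-65,0,0,0,46,0,0,-103,0,0,0,60,-268,-94,-103,0,0,0,60,-268,-94,-103,0,0,0,60,-268,-94,-103,0,0,0,60,-268,-94,-103,0,0,0,60,-268,-94,-103,0,0,0,60,-268,-94,-103,0,0,0,60],
)

```text
time_s: 34.2
tcp_pos: [0.4793, -0.4027, 0.2386]
ee_rot: [0.709, 0.705, -0.0, 0.0]
ft_force: [-0.5, 0.0, 0.8]
width: 0.06
```

```bash
python3 - <<'E'
from cad import *
st()
bottles('wrist','w13',.004,.46,-.4); bottles('top','t13',.1,.618,-.094)
E
```

```text
t 34.2 tcp [ 0.4793 -0.4027  0.2386] rot [ 0.005  1.    -0.     1.    -0.005 -0.    -0.    -0.    -1.   ] F [-0.5  0.   0.8] w 0.06 j [-0.804  0.493  1.557 -0.     1.091 -0.799]
wrist cap [ 0.4804 -0.3998] [0.021 0.02 ] 89.8 0.0873 404
wrist cap [ 0.4436 -0.4584] [0.021 0.02 ] 88.2 0.0872 367
top cap [ 0.6873 -0.0938] [0.061 0.026] 89.2 0.1874 66
top cap [ 0.574  -0.1281] [0.021 0.018] -45.0 0.1844 36
```

>>> step_arm(
  deltas=[1.5,1,50,0,0,0,60,1.5,1,100,0,0,0,60,1.5,1,145,0,0,0,60,1.5,1,180,0,0,0,60,1.5,1,196,0,0,0,60,1.5,1,200,0,0,0,60,1.5,1,200,0,0,0,60],
)

```text
time_s: 35.0
tcp_pos: [0.482, -0.3979, 0.0387]
ee_rot: [0.708, 0.706, 0.0, -0.0]
ft_force: [0.3, 0.1, -0.1]
width: 0.0598
```

>>> step_arm(
  deltas=[0,0,0,0,0,0,20,0,0,0,0,0,0,20,0,0,0,0,0,0,20,0,0,0,0,0,0,20,0,0,0,0,0,0,20,0,0,-20,0,0,0,20,0,0,-60,0,0,0,20,0,0,-110,0,0,0,20,0,0,-160,0,0,0,20,0,0,-200,0,0,0,20,0,0,-200,0,0,0,20],
)

```text
time_s: 36.1
tcp_pos: [0.483, -0.3995, 0.2453]
ee_rot: [0.708, 0.706, 0.0, 0.005]
ft_force: [0.2, -0.0, -1.1]
width: 0.0316
```

>>> step_arm(
  deltas=[342,118,0,0,0,0,20,342,118,0,0,0,0,20,342,118,0,0,0,0,20,342,118,0,0,0,0,20,342,118,0,0,0,0,20,342,118,0,0,0,0,20,342,118,0,0,0,0,20,342,118,0,0,0,0,20,342,118,20,0,0,0,20,342,118,50,0,0,0,20,342,118,75,0,0,0,20,342,118,90,0,0,0,20],
)

```text
time_s: 37.3
tcp_pos: [0.6, -0.0571, 0.1467]
ee_rot: [0.708, 0.706, -0.001, -0.001]
ft_force: [0.7, 0.1, -0.4]
width: 0.0313
```

>>> step_arm(
  deltas=[0,0,5,0,0,0,20,0,0,9,0,0,0,20,0,0,10,0,0,0,20,0,0,11,0,0,0,20,0,0,12,0,0,0,20,0,0,12,0,0,0,20],
)

```text
time_s: 37.9
tcp_pos: [0.6011, -0.0568, 0.1371]
ee_rot: [0.708, 0.706, 0.0, 0.0]
ft_force: [0.2, -0.2, 0.3]
width: 0.0311
```

>>> step_arm(
  deltas=[0,0,0.7,0,0,0,20,0,0,0.7,0,0,0,20,0,0,0.7,0,0,0,38,0,0,0.7,0,0,0,46,0,0,0.7,0,0,0,46,0,0,-30,0,0,0,46,0,0,-65,0,0,0,46,0,0,-102,0,0,0,60],
)

```text
time_s: 38.7
tcp_pos: [0.6007, -0.0568, 0.2395]
ee_rot: [0.708, 0.706, -0.0, -0.001]
ft_force: [0.7, -0.2, -0.7]
width: 0.0592
```

>>> step_arm(
  deltas=[-402,-157,0,0,0,0,60,-402,-157,0,0,0,0,60,-402,-157,0,0,0,0,60,-402,-157,0,0,0,0,60,-402,-157,0,0,0,0,60,-402,-157,0,0,0,0,60,-402,-157,0,0,0,0,60,-402,-157,0,0,0,0,60,-402,-157,0,0,0,0,60,-402,-157,0,0,0,0,60,-402,-157,0,0,0,0,60],
)

```text
time_s: 39.8
tcp_pos: [0.4421, -0.4584, 0.2383]
ee_rot: [0.709, 0.705, 0.0, -0.0]
ft_force: [0.5, 0.3, -0.2]
width: 0.0604
```

```bash
python3 - <<'E'
from cad import *
st()
bottles('wrist','w14',.004,.46,-.4); bottles('top','t14',.1,.618,-.094)
E
```

```text
t 39.8 tcp [ 0.4421 -0.4584  0.2383] rot [ 0.005  1.    -0.     1.    -0.005  0.001  0.001 -0.    -1.   ] F [ 0.5  0.3 -0.2] w 0.0604 j [-0.907  0.509  1.528  0.     1.105 -0.902]
wrist cap [ 0.4434 -0.4586] [0.021 0.02 ] -21.2 0.0873 396
top cap [ 0.6857 -0.093 ] [0.06 0.03] 89.0 0.1877 64
top cap [ 0.5986 -0.0553] [0.017 0.016] 0.4 0.185 32
top cap [ 0.5747 -0.1288] [0.019 0.018] -44.8 0.184 35
```

>>> step_arm(
  deltas=[0,0.5,50,0,0,0,60,0,0.5,100,0,0,0,60,0,0.5,145,0,0,0,60,0,0.5,180,0,0,0,60,0,0.5,196,0,0,0,60,0,0.5,200,0,0,0,60,0,0.5,200,0,0,0,60],
)

```text
time_s: 40.6
tcp_pos: [0.4437, -0.4582, 0.0396]
ee_rot: [0.708, 0.706, 0.0, 0.0]
ft_force: [0.6, -0.1, 0.6]
width: 0.0604
```

>>> step_arm(
  deltas=[0,0,0,0,0,0,20,0,0,0,0,0,0,20,0,0,0,0,0,0,20,0,0,0,0,0,0,20,0,0,0,0,0,0,20,0,0,-20,0,0,0,20,0,0,-60,0,0,0,20,0,0,-110,0,0,0,20,0,0,-160,0,0,0,20,0,0,-200,0,0,0,20,0,0,-200,0,0,0,20],
)

```text
time_s: 41.7
tcp_pos: [0.4441, -0.4595, 0.2457]
ee_rot: [0.708, 0.706, -0.001, 0.005]
ft_force: [-1.1, 0.3, -1.0]
width: 0.0311
```

>>> step_arm(
  deltas=[326,192,0,0,0,0,20,326,192,0,0,0,0,20,326,192,0,0,0,0,20,326,192,0,0,0,0,20,326,192,0,0,0,0,20,326,192,0,0,0,0,20,326,192,0,0,0,0,20,326,192,0,0,0,0,20,326,192,0,0,0,0,20,326,192,40,0,0,0,20,326,192,70,0,0,0,20,326,192,88,0,0,0,20],
)

```text
time_s: 42.9
tcp_pos: [0.6348, -0.1335, 0.1484]
ee_rot: [0.709, 0.706, -0.001, -0.001]
ft_force: [0.6, 0.5, -0.2]
width: 0.0311
```

>>> step_arm(
  deltas=[0,0,5,0,0,0,20,0,0,9,0,0,0,20,0,0,10,0,0,0,20,0,0,11,0,0,0,20,0,0,11,0,0,0,20],
)

```text
time_s: 43.4
tcp_pos: [0.6364, -0.133, 0.1405]
ee_rot: [0.708, 0.706, 0.0, 0.0]
ft_force: [-0.1, -0.7, -0.8]
width: 0.0315
```

>>> step_arm(
  deltas=[0,0,1,0,0,0,20,0,0,1.5,0,0,0,20,0,0,2,0,0,0,20,0,0,2,0,0,0,20],
)

```text
time_s: 43.8
tcp_pos: [0.6363, -0.1329, 0.1381]
ee_rot: [0.708, 0.706, 0.0, 0.0]
ft_force: [-1.3, -0.3, 2.3]
width: 0.0315
```

>>> step_arm(
  deltas=[0,0,0,0,0,0,38,0,0,0,0,0,0,45,0,0,0,0,0,0,45,0,0,-30,0,0,0,45,0,0,-65,0,0,0,45,0,0,-110,0,0,0,45,-100,-150,-130,0,0,0,60,-200,-200,-130,0,0,0,60,-200,-200,-130,0,0,0,60,-200,-200,-130,0,0,0,60,-200,-200,-130,0,0,0,60,-200,-200,-130,0,0,0,60],
)

```text
time_s: 45.0
tcp_pos: [0.4335, -0.334, 0.2681]
ee_rot: [0.709, 0.705, -0.0, 0.0]
ft_force: [1.1, -0.5, 0.1]
width: 0.0599
```

```bash
python3 - <<'E'
from cad import *
st()
c,P=bottles('top','t15',.1,.618,-.094); b=shot('scene','s15')
S=P.reshape(-1,3);k=(abs(S[:,0]-.62)<.06)&(abs(S[:,1]+.094)<.07)&(S[:,2]>.085)&(S[:,2]<.115); A=np.c_[S[k][:,0]-.618,S[k][:,1]+.094,np.ones(k.sum())]; print('caddy floor',np.linalg.lstsq(A,S[k][:,2],rcond=None)[0])
cv2.imwrite('pics/m15.png',np.hstack([cv2.resize(c[90:290,100:450],(400,300)),cv2.resize(b[0][140:360,50:440],(400,300))]))
E
```

```text
t 45.0 tcp [ 0.4335 -0.334   0.2681] rot [ 0.005  1.     0.     1.    -0.005 -0.    -0.     0.    -1.   ] F [ 1.1 -0.5  0.1] w 0.0599 j [-0.777  0.351  1.713 -0.     1.077 -0.772]
top cap [ 0.6957 -0.093 ] [0.059 0.01 ] -89.9 0.1896 52
top cap [ 0.6348 -0.1289] [0.019 0.016] 88.7 0.1859 36
top cap [ 0.5984 -0.0552] [0.017 0.017] -0.9 0.1851 32
top cap [ 0.5738 -0.1279] [0.02  0.018] -44.7 0.1833 35
caddy floor [ 0.0213389  -0.00740156  0.10167839]
```

View pics/m15.png

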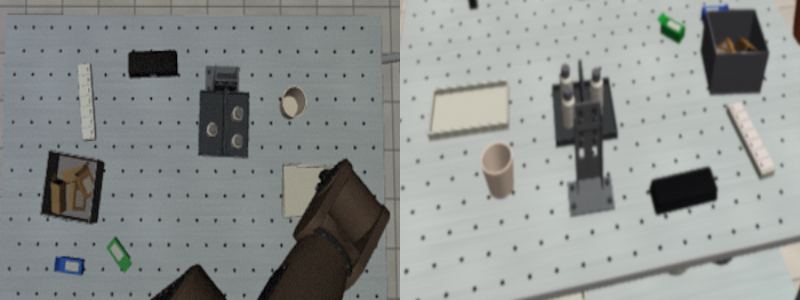

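```bash
python3 - <<'E'
from h import *
print(manip.finish_job()); st()
E
```

```text
the job is handed in; nothing more can be done
None
the job is handed in; nothing more can be done
```

The cart is ready and I handed the job in at about 45 s. The cartons are in the bin, the caddy is hooked on and pressed home, and all three bottles stand in it.

- **Cartons:** I found four brown cartons and dropped each into the bin. The last top view shows none on the deck, though the pile hides some of them, so I couldn't count four separately.
- **Caddy:** All four claws went into the top two rows of slots. Pressing 25 N on the rear of the spine moved it only 0.2 mm, so I take it as locked; I saw no separate sign of the snap. It sits at about seat height but tilts about 1.3° down at the front. The tilt and height did not change when the bottles went in.
- **Bottles:** All three stand upright on the caddy floor, with cap tops at 0.183 to 0.186 m. The white tray is empty.
- **Left alone:** I never handled the cup, pillbox, spectacle case or the blue and green look-alikes, and they look unmoved in the last pictures.
- **Disagreement:** The wrist and top cameras differed by 2 to 4 mm throughout. I used the wrist readings for the grasps and the fit.

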